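# Send the egg carriage past its spring catch to the candling torch

## Task

On the egg-candling slide, press the red spring tread down with the fingertips and, keeping it held down, push the carriage's blue-faced arm along past the catch until the carriage is fully home by the torch; then let go, so that the catch springs up behind the arm and locks it. The egg rides along in its cup: do not touch it or pick it up, and leave the other things on the desk where they are.

Things in the scene. Friction and masses are not known exactly. Their poses are not given: they have to be found in the camera images.
- station: Base of the candling slide, fixed to the desk, grey stepped plate 12 mm thick, origin on the desk. Its x points across the slide away from the robot, y along the slide, z up; turned up to 17 degrees. The carriage travels along its -y. In its frame (mm): tread plate x -85..-8, y -30..150; carriage centred at x 35 on rails; black torch x 15..55, y -208..-90, top z 74.
- catch_pad (a point): Middle of the red finger lane, on its flat top, 40 mm above the desk while up; sinks with the catch. Lane 48 mm wide along the base's x, 180 mm long along y; pressed anywhere, the whole plate goes straight down. Beside it (x +30..+48, y -53..-43 of this point) a steel stop block stands 14 mm higher and bars the arm while up. Only the arm is above the lane.
- catch (a joint): How far the spring catch is pressed down, m: 0 up, 0.018 bottomed. Pressing takes about 3 N at first, 7 N at the bottom; it springs back by itself. The arm can pass over the stop block only while this is over 0.010; pressing to about 0.014 leaves room both ways.
- carriage (a joint): How far the carriage has slid, m: 0 at the start, 0.080 fully home against its stop. About 1.2 N of friction; it stays where it is left. The arm meets the raised stop block at 0.037 and is wholly past it beyond 0.059, when the catch can spring up behind it.
- push_face (a point): Middle of the blue face of the carriage's arm, which looks along the base's +y; push it along -y. Face 44 mm wide, 11 mm high, centre 52 mm above the desk. The arm is 12 mm thick, crosses the whole lane and spans heights 44 to 60 mm (4 mm over the raised lane). At the start this point is 6 mm to the base's +y of catch_pad; the lane is open behind it for 84 mm.
- egg_cup (a point): Floor of the carriage's cup, its centre, 34 mm above the desk; moves with the carriage. The cup is a rim of black rubber bars 12 mm high.
- brown_egg: Brown egg, 54x42x42 mm, lying in the carriage's cup; origin on its underside when lying as at the start, where it coincides with egg_cup; top 76 mm above the desk.
- thermometer: Bystander: white digital thermometer block, 50x62x18, lying just right of the tread plate; origin at the centre of its underside.
- clear_pot: Bystander: small whitish tub, 50 across, 39 high, behind the torch; origin at the centre of its underside.
- glass_jar: Bystander: clear glass jar with a red lid, 100x100x150, at the left; origin at the centre of its underside.
- salve_tin: Bystander: round tin, white below and tan lid, 62 across, 35 high, at the left front; origin at the centre of its underside.
- green_pot: Bystander: small pale green tub with a white rim, 50 across, 37 high, at the back; origin at the centre of its underside.
- grit_pot: Bystander: white tub with a red lid, 66 across, 33 high, at the back; origin at the centre of its underside.
- duct_tape: Bystander: grey roll of tape lying flat, 107 across, 48 high, at the right; origin at the centre of its underside.
- masking_tape: Bystander: tan roll of tape lying flat, 94 across, 25 high, at the right; origin at the centre of its underside.
Things that resemble listed ones, but are neither listed nor needed, are in the scene too. Leave any orange or turquoise look-alike of the brown_egg alone.

How it is judged:
By the outcome, as a careful person would: the job done as asked, in the order asked, and still so for the second after the job is handed in, with the robot touching nothing.
It also fails if it takes over 35 s, if anything falls off the work surface, if the arm or the gripper's body presses on something with over 40 N, if the wrist force passes 120 N, or if a joint passes its speed limit or range.

## Robot

A 7-joint arm with a two-finger parallel gripper is mounted at the origin on a cart in front of the work surface, level with it; the furniture and walls round the work are solid. World frame = base frame: x ahead of the robot, y to its left, z up, the work surface at z = 0. Lengths are in m, angles in rad, forces in N, time in s.
With the tool pointing down it reaches from about 0.425 to 0.925 m from the base axis. Payload 6.8 kg.
Tool frame: the origin (TCP) lies midway between the tips of the shut fingers; the grasp point (between the pads) lies 19 mm behind it; z points along the fingers, y is the direction in which the jaws open and shut (so a half turn about z gives the same grasp; the last joint's range is limited). The gripper opens to 85 mm and grips with 20 to 120 N. Pads are 22 mm wide; open, the fingers measure 114 mm over their backs; the gripper's body (76 mm by 85 mm) begins 54 mm behind the grasp point. The pads swing forward as they close: fully open they stand 13 mm farther back than shut.
Start: joints at [-1.397, 0.477, 0.022, 1.555, -0.011, 1.109, -0.083], TCP at [0.188, 0.648, 0.231] pointing down, gripper open.
Joint ranges: [-2.96, 2.96], [-0.34, 2.1], [-1.41, 1.46], [0.24, 2.44], [-1.37, 4.51], [0.17, 1.92], [-2.96, 2.96]. Speed limits (rad/s): [2.39, 2.39, 3.14, 3.14, 3.14, 3.14, 3.14].

## Interface

Orientations are given as a unit quaternion [w, x, y, z].
In Python, from station import status, eyes, workorder gives the robot as it stands. The module is installed in compiled form; this text tells all that it offers.
- The arm moves only by the shell command python3 -m jog 'ROWS' [FORCE]. ROWS is text: rows parted by semicolons, each of 7 numbers parted by spaces: the shift along the tool's x, y, z in m, then the turn, a rotation vector about the tool's x, y, z in degrees, then the finger opening in m, from 0 to 0.0854. In form: dx dy dz rx ry rz jaw; .... A call has 1 to 5 rows; each row is the pose to reach, as a shift and turn from the pose commanded when the call began, along the tool's axes at that moment; what a row does not reach only later rows make up. A row lasts 1/10 s, in which the tool goes at most 50 mm and 8.59 degrees, less where a joint would pass 70% of its speed; a pose out of reach is approached as far as the arm can. A call with a gripper value outside its range is refused whole. The fingers move at their own pace and stop on an object; FORCE is the grip in N (left out, the last holds). Time passes only in rows, so rows that repeat a pose let the fingers close. It gives the time, the measured TCP pose, the force and the opening at its end, in the units of the state.
- status.get_obs(): the state, without advancing time (a new reading comes with each control period).
- eyes.read_camera(name): name is "scene" or "top" or "wrist"; returns a dict with "image" (384x512x3 uint8, red, green, blue), "intrinsics" (3x3 intrinsics, pixels), "position" and "orientation" of the camera in the world. Camera axes: x right, y up, looking along -z (the intrinsics and any distortion apply to the point x, -y, -z); pixel columns grow to the right and rows downward; lengths in m; the calibration is good to about 2 mm. A picture is of the moment at which its call begins. There is no depth.
- workorder.hand_in(): hands the job in, once; it reports no verdict.
The state is a dict: "t": time; "q": joint angles; "joint_vel": joint speeds; "joint_torque": joint torques, N m; "eef_pos": TCP position; "tool_rot": TCP orientation; "contact_force": force on the tool from outside, world axes, zero at the start; "torque": the same for the moment, N m; "gripper_width": opening from 0.0 (shut) to 1.0 (fully open).
Only numpy, scipy, OpenCV 4.12 (cv2) and the standard library are available. Lean on these libraries where they do the work, as an engineer would, in place of code of your own. Each camera call takes 0.05 s, during which the arm holds its last target.

## Working session

There is one attempt and no reset: what is moved stays moved. The work goes in short steps, Python scripts to look and compute and a shell command to move; the robot and the scene stay as the last step left them, time stands still between calls to the robot, and variables do not carry over. Pictures are saved under pics/ and viewed, and the job is handed in when it is done.

```bash
mkdir -p pics
cat > h.py <<'E'
import numpy as np,cv2
from scipy.spatial.transform import Rotation as R
from station import status,eyes,workorder
def snap(n,f):
    c=eyes.read_camera(n); cv2.imwrite('pics/'+f,c['image'][:,:,::-1]); return c
def Rq(q): return R.from_quat([q[1],q[2],q[3],q[0]])
def ray(c,u,v):
    K=np.array(c['intrinsics']);d=np.linalg.inv(K)@[u,v,1];d=np.array([d[0],-d[1],-d[2]])
    return np.array(c['position']),Rq(c['orientation']).apply(d)
def onz(c,u,v,z):
    o,d=ray(c,u,v);return o+d*(z-o[2])/d[2]
E
python3 - <<'E'
from h import *
o=status.get_obs();print(o)
import pickle
D={}
for n in('scene','top','wrist'):
    c=snap(n,n+'0.png');D[n]=c;print(n,{k:np.round(v,4).tolist() for k,v in c.items() if k!='image'},[k for k in c])
pickle.dump(D,open('d0.pkl','wb'))
E
```

```text
{'t': 0.0, 'q': array([-1.39712576,  0.4778043 ,  0.02235354,  1.55648446, -0.01149591,
        1.10929774, -0.08310368]), 'joint_vel': array([ 0.00018227, -0.00015829, -0.00207743, -0.000181  , -0.00015304,
        0.00087287, -0.00221769]), 'joint_torque': array([-5.78538165e-04, -5.96459949e+01,  1.60766255e+00, -2.81186736e+01,
        1.24937898e-02,  9.71287343e-03, -7.70415880e-06]), 'eef_pos': array([0.18754428, 0.64778818, 0.23030924]), 'tool_rot': array([-5.66083960e-05,  1.40416087e-01,  9.90092143e-01, -9.31006939e-04]), 'contact_force': array([ 0.38104755, -0.29230933, -0.34179224]), 'torque': array([-0.0261835 ,  0.00687627, -0.05311935]), 'gripper_width': 1.0008979633104573}
scene {'intrinsics': [[438.6822, 0.0, 251.0775], [0.0, 438.6822, 189.9433], [0.0, 0.0, 1.0]], 'position': [-0.4317, 0.5842, 0.752], 'orientation': [-0.4151, -0.2354, 0.4378, 0.762]} ['image', 'intrinsics', 'position', 'orientation']
top {'intrinsics': [[458.1605, 0.0, 257.8903], [0.0, 458.1605, 197.5876], [0.0, 0.0, 1.0]], 'position': [0.3068, -0.0697, 1.3269], 'orientation': [-0.6928, -0.0707, 0.0769, 0.7135]} ['image', 'intrinsics', 'position', 'orientation']
wrist {'intrinsics': [[341.0266, 0.0, 261.1102], [0.0, 341.0266, 191.7348], [0.0, 0.0, 1.0]], 'position': [0.1076, 0.6714, 0.3729], 'orientation': [0.7886, -0.131, -0.0971, 0.5929]} ['image', 'intrinsics', 'position', 'orientation']
```

View pics/top0.png

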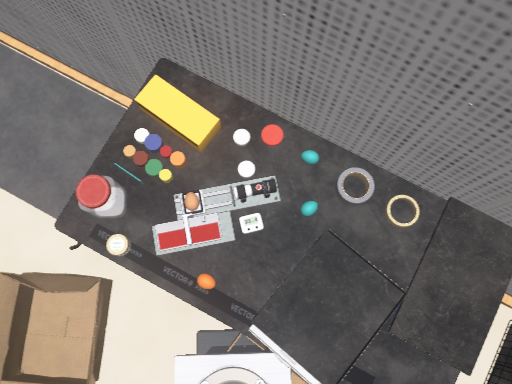

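View pics/scene0.png

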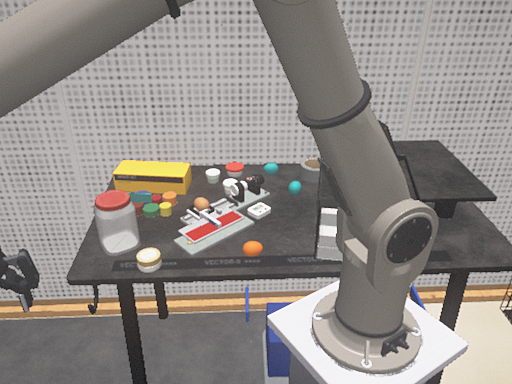

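```bash
cat >> h.py <<'E'
def proj(c,P):
    K=np.array(c['intrinsics']);p=Rq(c['orientation']).inv().apply(np.array(P)-c['position']);p=p*[1,-1,-1]
    q=K@p;return q[:2]/q[2]
E
python3 - <<'E'
from h import *
import pickle
D=pickle.load(open('d0.pkl','rb'))
c=D['top']
print(proj(c,[0,0,0]),proj(c,[0.188,.648,.2]),proj(c,[.5,0,0]))
im=c['image'][165:265,140:290]
cv2.imwrite('pics/topc.png',cv2.resize(im,None,fx=5,fy=5,interpolation=cv2.INTER_CUBIC)[:,:,::-1])
hsv=cv2.cvtColor(c['image'],cv2.COLOR_RGB2HSV)
m=(((hsv[...,0]<8)|(hsv[...,0]>172))&(hsv[...,1]>150)&(hsv[...,2]>60)).astype(np.uint8)
m[:215]=0;m[255:]=0;m[:,:150]=0;m[:,240:]=0
pts=np.argwhere(m)[:,::-1].astype(np.float32)
W=np.array([onz(c,u,v,.04)[:2] for u,v in pts])
r=cv2.minAreaRect((W*1000).astype(np.float32));print(len(pts),r,cv2.boxPoints(r))
E
```

```text
[232.66831514 412.11007184] [-50.66719435 356.31517168] [229.48753377 227.9634006 ]
795 ((476.3020935058594, 113.0867919921875), (42.44456100463867, 167.28538513183594), 9.717706680297852) [[441.26593  191.94713 ]
 [469.5027    27.062063]
 [511.33826   34.226456]
 [483.1015   199.11153 ]]
```

View pics/topc.png

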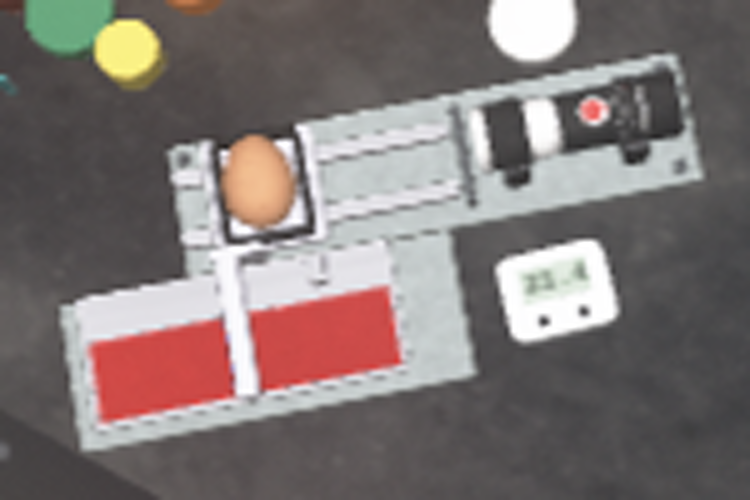

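View pics/wrist0.png

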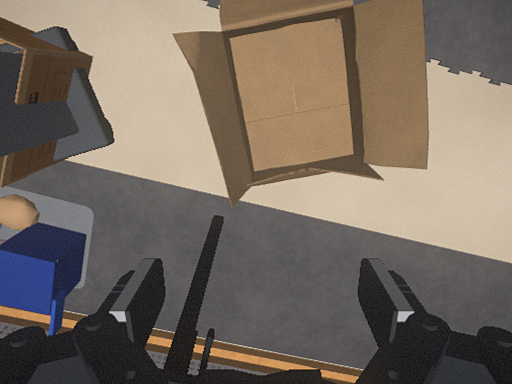

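```bash
cat > meas.py <<'E'
from h import *
def lane(c,box,z=.04,up=4):
    u0,v0,u1,v1=box
    im=cv2.resize(c['image'][v0:v1,u0:u1],None,fx=up,fy=up,interpolation=cv2.INTER_CUBIC).astype(int)
    m=((im[...,0]-np.maximum(im[...,1],im[...,2]))>50).astype(np.uint8)
    m=cv2.morphologyEx(m,cv2.MORPH_OPEN,np.ones((5,5)))
    p=np.argwhere(m)[:,::-1]; p=(p+.5)/up-.5+[u0,v0]
    W=np.array([onz(c,u,v,z)[:2]*1000 for u,v in p],np.float32)
    r=cv2.minAreaRect(W);return r,W
E
python3 - <<'E'
from meas import *
import pickle
D=pickle.load(open('d0.pkl','rb'))
for n,b in(('top',(145,212,235,260)),('scene',(180,205,248,250))):
    r,W=lane(D[n],b);print(n,r,len(W))
b=onz(D['top'],140+260/5,165+180/5,.055);print('egg',b)
E
python3 -m jog '0 0 0 0 0 8.5 0; 0 0 0 0 0 17 0; 0 0 0 0 0 25.5 0; 0 0 0 0 0 34 0; 0 0 0 0 0 42.5 0' 30
python3 -m jog '0 0 0 0 0 8 0; 0 0 0 0 0 15 0; 0 0 0 0 0 21.7 0; 0 0 0 0 0 21.7 0'
```

```text
top ((476.622802734375, 113.48477935791016), (47.18411636352539, 172.81649780273438), 9.391975402832031) 14631
scene ((467.43487548828125, 100.34017944335938), (179.23715209960938, 203.45643615722656), 50.44013977050781) 8994
egg [0.57204112 0.10184804 0.055     ]
t: 0.65
eef_pos: [0.1876, 0.6481, 0.2309]
tool_rot: [0.0, 0.492, 0.87, -0.0]
contact_force: [0.7, 0.0, -0.4]
gripper_width: 0.141
t: 1.05
eef_pos: [0.1875, 0.6482, 0.2309]
tool_rot: [0.0, 0.645, 0.764, -0.0]
contact_force: [0.2, 0.3, 0.0]
gripper_width: 0.004
```

```bash
python3 -m jog '-0.045 0.016 0 0 0 0 0; -0.09 0.033 0 0 0 0 0; -0.135 0.05 0 0 0 0 0; -0.18 0.066 0 0 0 0 0; -0.225 0.082 0 0 0 0 0'
python3 -m jog '-0.045 0.016 0 0 0 0 0; -0.09 0.033 0 0 0 0 0; -0.135 0.05 0 0 0 0 0; -0.18 0.066 0 0 0 0 0; -0.225 0.082 0 0 0 0 0'
python3 -m jog '-0.045 0.016 0 0 0 0 0; -0.086 0.031 0 0 0 0 0; -0.086 0.031 0 0 0 0 0;-0.086 0.031 0 0 0 0 0'
python3 - <<'E'
from h import *
import pickle
D={n:snap(n,n+'1.png') for n in('wrist','top','scene')};pickle.dump(D,open('d1.pkl','wb'))
print(status.get_obs()['eef_pos'],D['wrist']['position'])
E
```

```text
t: 1.55
eef_pos: [0.307, 0.4384, 0.2313]
tool_rot: [0.0, 0.644, 0.765, 0.0]
contact_force: [0.3, 0.1, 0.0]
gripper_width: -0.001
t: 2.05
eef_pos: [0.4255, 0.2304, 0.2315]
tool_rot: [-0.0, 0.644, 0.765, 0.0]
contact_force: [1.1, 0.1, -0.3]
gripper_width: 0.003
t: 2.45
eef_pos: [0.47, 0.1518, 0.2313]
tool_rot: [-0.0, 0.645, 0.764, -0.0]
contact_force: [0.4, 0.8, -0.5]
gripper_width: 0.002
[0.4691409  0.15415474 0.23115412] [0.45590086 0.23396766 0.37382522]
```

View pics/wrist1.png

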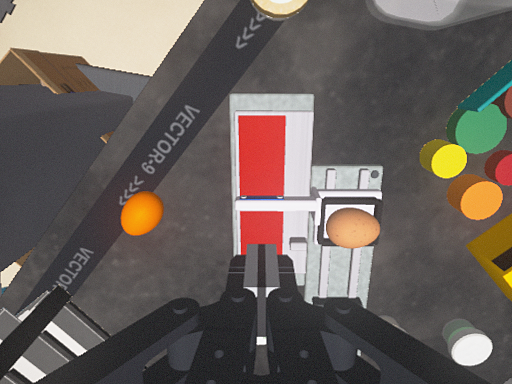

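The wrist view shows the red lane at columns 238–286 from row 115 down, the blue face at about (262,198), the stop block near (298,241) and the egg at (353,228). I'll measure from these.

Run:
```python
from meas import *
import pickle
c=pickle.load(open('d1.pkl','rb'))['wrist']
im=c['image'].astype(int)
red=(im[...,0]-np.maximum(im[...,1],im[...,2]))>70
for v in (125,150,180,225):
    x=np.where(red[v,225:300])[0]+225
    l=onz(c,x[0]-.5,v,.04)[:2]*1000;r=onz(c,x[-1]+.5,v,.04)[:2]*1000;print(v,x[0],x[-1],l.round(1),r.round(1),np.hypot(*(r-l)).round(1))
y=np.where(red[100:190,262])[0]+100
e=onz(c,262,y[0]-.5,.04)*1000;print('lane end',y[0],e.round(1))
b=(im[...,2]-im[...,0]>40);b[:185]=0;b[210:]=0;b[:,:225]=0;b[:,300:]=0
p=np.argwhere(b);print(len(p),p.min(0),p.max(0))
q=p.mean(0);f=onz(c,q[1],q[0],.052)*1000;print('face',q,f.round(1))
d=np.array([-.168,.986]);x=np.array([.986,.168])
print('lane end-face along y',d@(e-f)[:2])
# angle from lane left edge
L=np.array([onz(c,np.where(red[v,225:300])[0][0]+224.5,v,.04)[:2] for v in range(120,190)])
R_=np.array([onz(c,np.where(red[v,225:300])[0][-1]+225.5,v,.04)[:2] for v in range(120,190)])
for A in(L,R_):
    s=A[0]-A[-1];print('ang',np.degrees(np.arctan2(s[1],s[0]))-90)
M=(L.mean(0)+R_.mean(0))/2*1000;print('centreline across',x@M,'tcp across',x@np.array([470,152.4]),'face along',d@f[:2],'end along',d@e[:2],'tcp along',d@status.get_obs()['eef_pos'][:2]*1000)
```

```text
125 239 285 [441.6 185.5] [486.5 193.1] 45.6
150 239 284 [445.2 161.2] [490.2 168.8] 45.7
180 240 283 [450.8 130.6] [495.1 138.1] 45.0
225 240 282 [458.2  80.9] [503.5  88.6] 46.0
lane end 115 [462.4 199.2  40. ]
45 [199 239] [199 283]
face [199. 261.] [475.2 118.2  52. ]
lane end-face along y 81.97101674701878
ang 10.042712492059323
ang 9.27396390818403
centreline across 488.82072299285943 tcp across 489.02320000000003 face along 36.73032126753444 end along 118.70133801455323 tcp along 73.18089949886738
```

```bash
python3 -m jog '0 0 0.045 0 0 0 0; 0 0 0.09 0 0 0 0; 0 0 0.135 0 0 0 0; 0 0 0.17 0 0 0 0; 0 0 0.18 0 0 0 0'
python3 -m jog '0 0 0 0 0 0 0; 0 0 0 0 0 0 0'
python3 - <<'E'
from h import *
for i in range(1): snap('wrist','wrist2.png')
o=status.get_obs();print(o['eef_pos'],o['contact_force'])
E
```

```text
t: 3.1
eef_pos: [0.4668, 0.1533, 0.0481]
tool_rot: [-0.001, 0.644, 0.765, -0.003]
contact_force: [-0.7, 0.3, 0.1]
gripper_width: 0.001
t: 3.3
eef_pos: [0.4707, 0.1536, 0.0526]
tool_rot: [0.0, 0.645, 0.764, 0.001]
contact_force: [0.6, -0.5, -0.7]
gripper_width: -0.001
[0.47107398 0.15358392 0.05296023] [0.64320086 0.4175764  0.87557837]
```

View pics/wrist2.png

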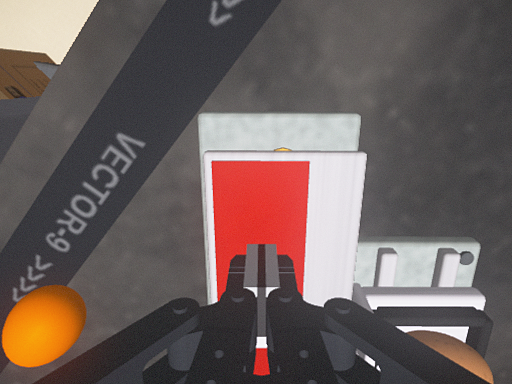

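The fingertips (262,245) are centred on the red lane (columns 212–309) and clear of the arm. Next I'll press in steps.

```bash
python3 -m jog '0 0 0.005 0 0 0 0; 0 0 0.01 0 0 0 0; 0 0 0.012 0 0 0 0; 0 0 0.014 0 0 0 0; 0 0 0.016 0 0 0 0'
python3 -m jog '0 0 0.003 0 0 0 0; 0 0 0.006 0 0 0 0; 0 0 0.009 0 0 0 0; 0 0 0.01 0 0 0 0; 0 0 0.01 0 0 0 0'
python3 -m jog '0 0 0 0 0 0 0'
python3 - <<'E'
from h import *
snap('wrist','wrist3.png')
c=snap('top','top3.png');cv2.imwrite('pics/top3c.png',cv2.resize(c['image'][165:265,140:290],None,fx=5,fy=5,interpolation=cv2.INTER_CUBIC)[:,:,::-1])
o=status.get_obs();print(o['eef_pos'],o['contact_force'])
E
```

```text
t: 3.85
eef_pos: [0.47, 0.153, 0.0354]
tool_rot: [-0.0, 0.645, 0.764, 0.0]
contact_force: [-1.0, 0.9, 4.3]
gripper_width: 0.002
t: 4.35
eef_pos: [0.47, 0.153, 0.0252]
tool_rot: [-0.0, 0.645, 0.764, 0.0]
contact_force: [-1.4, 1.3, 5.2]
gripper_width: 0.002
t: 4.45
eef_pos: [0.47, 0.153, 0.0253]
tool_rot: [-0.0, 0.645, 0.764, 0.0]
contact_force: [-1.4, 2.2, 7.1]
gripper_width: -0.002
[0.46998856 0.1529848  0.02533997] [-1.39710108  1.15458523  6.47592789]
```

View pics/wrist3.png

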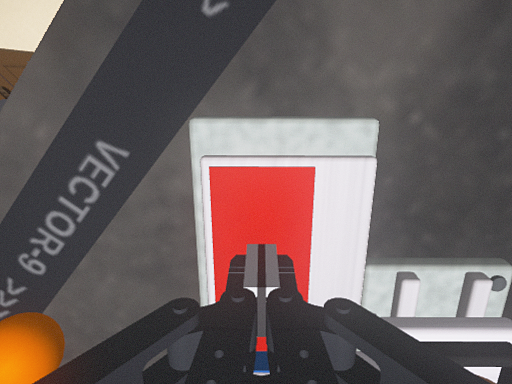

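View pics/top3c.png

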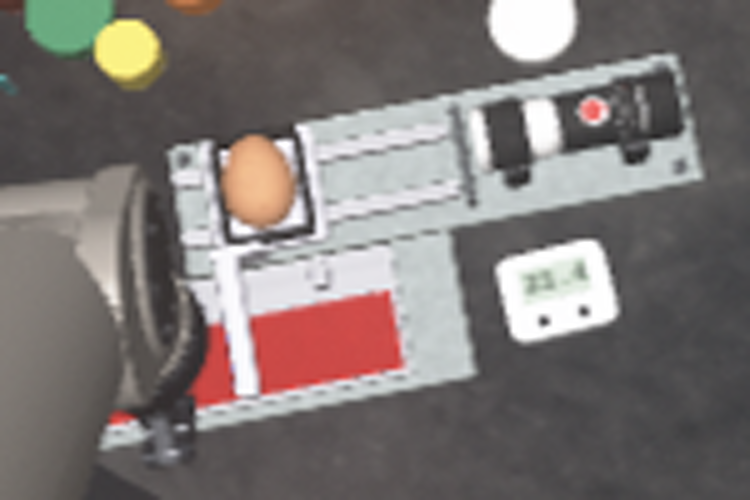

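```bash
python3 -m jog '-0.005 0 0 0 0 0 0; -0.01 0 0 0 0 0 0; -0.015 0 0 0 0 0 0; -0.018 0 0 0 0 0 0; -0.021 0 0 0 0 0 0'
python3 -m jog '-0.003 0 0 0 0 0 0; -0.006 0 0 0 0 0 0; -0.009 0 0 0 0 0 0; -0.013 0 0 0 0 0 0; -0.017 0 0 0 0 0 0'
python3 - <<'E'
from h import *
snap('wrist','wrist4.png')
c=snap('top','top4.png');cv2.imwrite('pics/top4c.png',cv2.resize(c['image'][165:265,140:290],None,fx=5,fy=5,interpolation=cv2.INTER_CUBIC)[:,:,::-1])
o=status.get_obs();print(o['eef_pos'],o['contact_force'])
E
```

```text
t: 5.05
eef_pos: [0.474, 0.1334, 0.0256]
tool_rot: [-0.0, 0.645, 0.764, 0.001]
contact_force: [0.1, 5.4, 6.3]
gripper_width: 0.001
t: 5.55
eef_pos: [0.4766, 0.1171, 0.0255]
tool_rot: [-0.0, 0.645, 0.765, 0.001]
contact_force: [-0.5, 6.3, 6.2]
gripper_width: -0.003
[0.47679581 0.11631022 0.02554616] [-0.30335224  3.45891852  6.11911146]
```

View pics/wrist4.png

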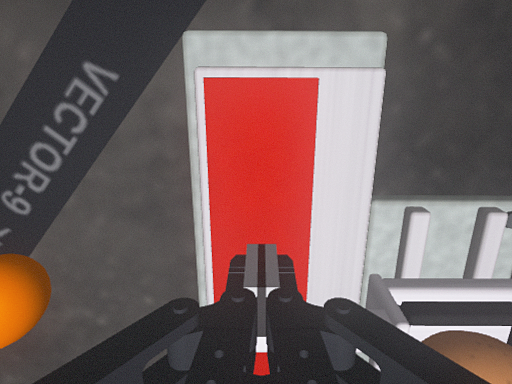

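View pics/top4c.png

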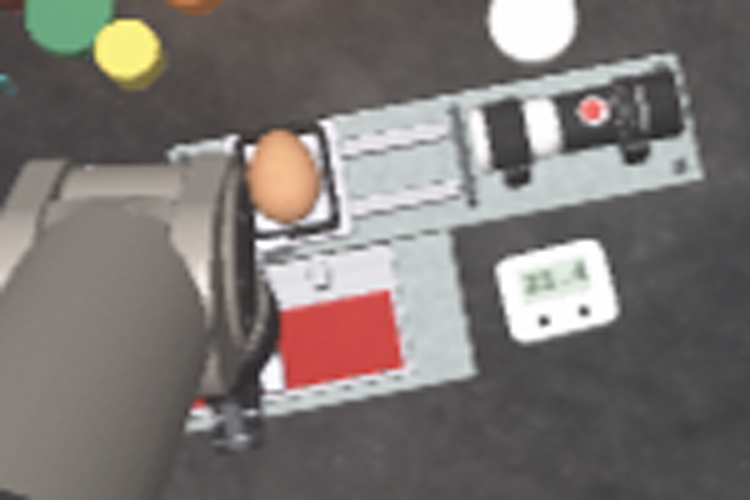

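The carriage moves with the fingers (about 15 mm so far), with the catch held at about 14.5 mm and the egg seated. Carrying on.

```bash
python3 -m jog '-0.004 0 0 0 0 0 0; -0.008 0 0 0 0 0 0; -0.012 0 0 0 0 0 0; -0.016 0 0 0 0 0 0; -0.02 0 0 0 0 0 0'
python3 -m jog '-0.004 0 0 0 0 0 0; -0.008 0 0 0 0 0 0; -0.012 0 0 0 0 0 0; -0.016 0 0 0 0 0 0; -0.02 0 0 0 0 0 0'
python3 - <<'E'
from h import *
snap('wrist','wrist5.png')
c=snap('top','top5.png');cv2.imwrite('pics/top5c.png',cv2.resize(c['image'][165:265,140:290],None,fx=5,fy=5,interpolation=cv2.INTER_CUBIC)[:,:,::-1])
o=status.get_obs();print(o['eef_pos'],o['contact_force'])
E
```

```text
t: 6.15
eef_pos: [0.4799, 0.0973, 0.0255]
tool_rot: [-0.001, 0.645, 0.765, 0.001]
contact_force: [-2.0, 6.3, 7.5]
gripper_width: -0.006
t: 6.65
eef_pos: [0.4832, 0.0776, 0.0255]
tool_rot: [-0.001, 0.645, 0.765, 0.001]
contact_force: [-1.8, 5.6, 7.4]
gripper_width: -0.0
[0.48340791 0.07674571 0.02550622] [0.0895887  4.26414267 6.34720272]
```

View pics/top5c.png

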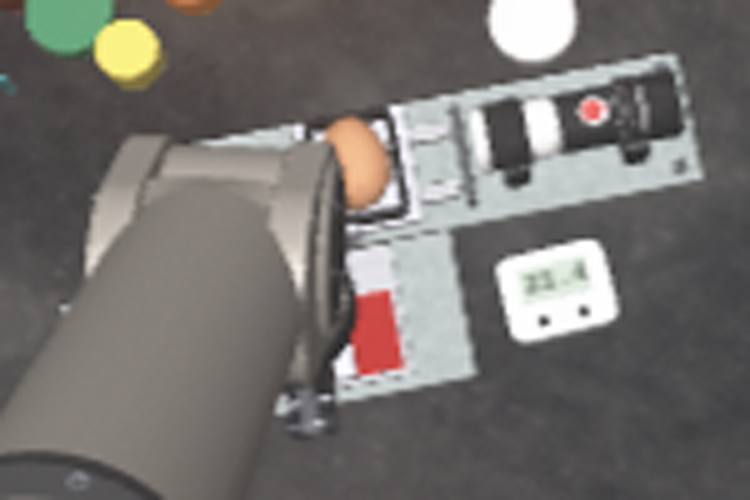

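```bash
python3 -m jog '-0.004 0 0 0 0 0 0; -0.008 0 0 0 0 0 0; -0.012 0 0 0 0 0 0; -0.016 0 0 0 0 0 0; -0.02 0 0 0 0 0 0'
python3 -m jog '-0.0015 0 0 0 0 0 0; -0.003 0 0 0 0 0 0; -0.003 0 0 0 0 0 0'
python3 -m jog '-0.001 0 0 0 0 0 0; -0.002 0 0 0 0 0 0;-0.002 0 0 0 0 0 0'
python3 -m jog '-0.001 0 0 0 0 0 0; -0.001 0 0 0 0 0 0'
```

```text
t: 7.25
eef_pos: [0.4866, 0.0578, 0.0255]
tool_rot: [-0.001, 0.645, 0.765, 0.001]
contact_force: [-1.7, 6.0, 7.8]
gripper_width: 0.0
t: 7.55
eef_pos: [0.4871, 0.0545, 0.0255]
tool_rot: [-0.0, 0.645, 0.764, 0.001]
contact_force: [-0.9, 4.5, 6.9]
gripper_width: -0.003
t: 7.85
eef_pos: [0.4874, 0.0528, 0.0255]
tool_rot: [-0.001, 0.645, 0.765, 0.001]
contact_force: [-1.3, 5.2, 6.1]
gripper_width: 0.0
t: 8.05
eef_pos: [0.4875, 0.0518, 0.0254]
tool_rot: [-0.001, 0.645, 0.764, 0.001]
contact_force: [-0.5, 5.9, 7.3]
gripper_width: -0.001
```

```bash
python3 -m jog '-0.001 0 0 0 0 0 0; -0.002 0 0 0 0 0 0;-0.002 0 0 0 0 0 0'
python3 -m jog '-0.001 0 0 0 0 0 0; -0.001 0 0 0 0 0 0'
python3 - <<'E'
from h import *
snap('wrist','wrist6.png')
c=snap('top','top6.png');cv2.imwrite('pics/top6c.png',cv2.resize(c['image'][165:265,140:290],None,fx=5,fy=5,interpolation=cv2.INTER_CUBIC)[:,:,::-1])
o=status.get_obs();print(o['eef_pos'],o['contact_force'])
E
```

```text
t: 8.35
eef_pos: [0.4876, 0.0515, 0.0255]
tool_rot: [-0.001, 0.644, 0.765, 0.001]
contact_force: [-2.0, 10.5, 7.4]
gripper_width: -0.002
t: 8.55
eef_pos: [0.4876, 0.0514, 0.0255]
tool_rot: [-0.002, 0.644, 0.765, 0.001]
contact_force: [-3.2, 12.2, 9.3]
gripper_width: 0.006
[0.48756677 0.05141553 0.02545957] [-3.22471569 12.3655572   8.67222721]
```

View pics/top6c.png

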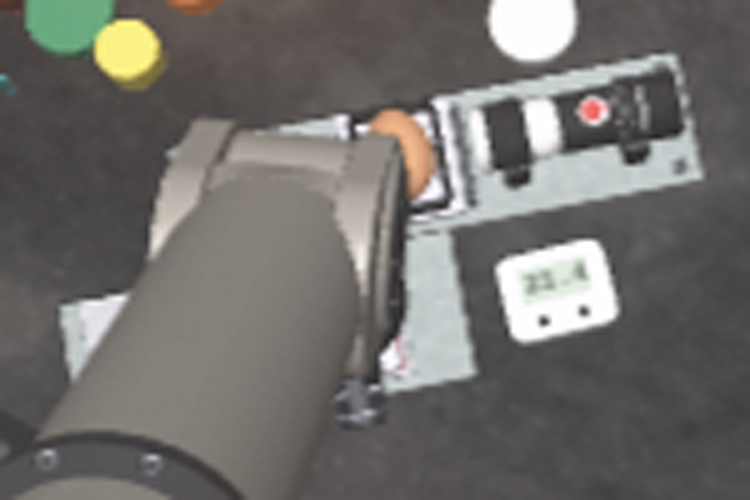

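The push force rose to 12 N and the motion stalled at the predicted end, so the carriage is home. I'll ease off the face while still holding the tread, then lift slowly.

```bash
python3 -m jog '0.002 0 0 0 0 0 0; 0.004 0 0 0 0 0 0;0.006 0 0 0 0 0 0;0.007 0 0 0 0 0 0'
python3 -m jog '0 0 -0.004 0 0 0 0; 0 0 -0.008 0 0 0 0; 0 0 -0.012 0 0 0 0; 0 0 -0.016 0 0 0 0; 0 0 -0.022 0 0 0 0'
python3 -m jog '0 0 -0.03 0 0 0 0; 0 0 -0.07 0 0 0 0; 0 0 -0.11 0 0 0 0; 0 0 -0.15 0 0 0 0; 0 0 -0.19 0 0 0 0'
python3 -m jog '0.045 0 0 0 0 0 0; 0.09 0 0 0 0 0 0; 0.135 0 0 0 0 0 0; 0.15 0 0 0 0 0 0; 0.15 0 0 0 0 0 0'
python3 - <<'E'
from h import *
import pickle
w=snap('wrist','wrist7.png')
c=snap('top','top7.png');cv2.imwrite('pics/top7c.png',cv2.resize(c['image'][165:265,140:290],None,fx=5,fy=5,interpolation=cv2.INTER_CUBIC)[:,:,::-1])
s=snap('scene','scene7.png');pickle.dump(dict(wrist=w,top=c,scene=s),open('d7.pkl','wb'))
o=status.get_obs();print(o['eef_pos'],o['contact_force'])
E
```

```text
t: 9.05
eef_pos: [0.4875, 0.0524, 0.0255]
tool_rot: [0.001, 0.646, 0.764, -0.0]
contact_force: [0.1, -4.1, 6.0]
gripper_width: -0.003
t: 9.55
eef_pos: [0.4856, 0.0546, 0.0471]
tool_rot: [-0.001, 0.645, 0.764, -0.001]
contact_force: [0.2, 0.9, -0.2]
gripper_width: 0.002
t: 10.05
eef_pos: [0.4855, 0.0545, 0.2388]
tool_rot: [-0.001, 0.645, 0.764, -0.0]
contact_force: [1.1, -0.0, -0.5]
gripper_width: -0.001
t: 10.55
eef_pos: [0.46, 0.2048, 0.237]
tool_rot: [-0.0, 0.643, 0.766, -0.0]
contact_force: [-0.5, -0.4, -0.0]
gripper_width: -0.005
[0.46148445 0.20014753 0.23713017] [ 0.66117528  0.1924619  -0.21967562]
```

View pics/wrist7.png

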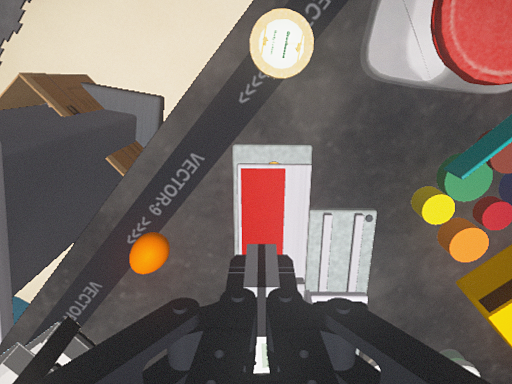

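View pics/top7c.png

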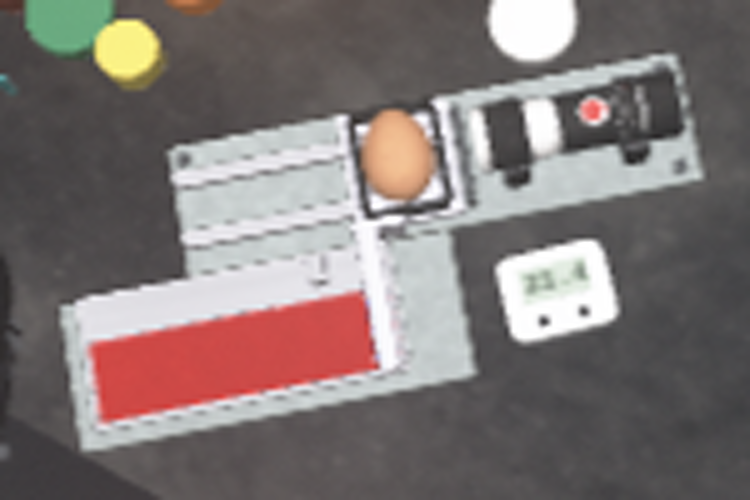

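Run:
```python
from meas import *
import pickle
A=pickle.load(open('d0.pkl','rb'))['top'];B=pickle.load(open('d7.pkl','rb'))['top']
P=[]
for c in(A,B):
    h=cv2.cvtColor(c['image'],cv2.COLOR_RGB2HSV);m=(h[...,0]>5)&(h[...,0]<18)&(h[...,1]>80)&(h[...,2]>90)
    m[:188]=0;m[215:]=0;m[:,:180]=0;m[:,236:]=0
    m=np.argwhere(m);q=m.mean(0);P.append(onz(c,q[1],q[0],.055)*1000);print(len(m),P[-1].round(1))
    r,W=lane(c,(145,212,235,260));
    d=np.array([-.168,.986]);x=np.array([.986,.168]);print('lane y max',(W@d).max(),'x edges',(W@x).min(),(W@x).max())
print('egg moved',np.linalg.norm(P[1]-P[0]))
df=np.abs(A['image'].astype(int)-B['image']).max(2)>40
p=np.argwhere(cv2.morphologyEx(df.astype(np.uint8),cv2.MORPH_OPEN,np.ones((3,3))));print('changed rows/cols',p.min(0),p.max(0))
o=(df.copy());cv2.imwrite('pics/diff.png',o.astype(np.uint8)*255)
```

```text
204 [572.3 104.9  55. ]
lane y max 118.20894464111328 x edges 465.3371218261719 512.7759252929687
193 [584.5  25.7  55. ]
lane y max 118.20894464111328 x edges 465.32348016357423 512.7759252929687
egg moved 80.16018802303883
changed rows/cols [173  53] [383 228]
```

View pics/diff.png

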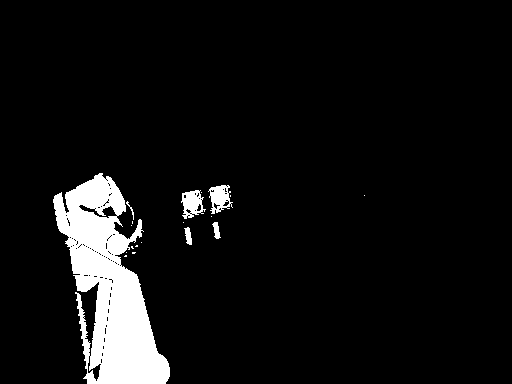

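View pics/scene7.png

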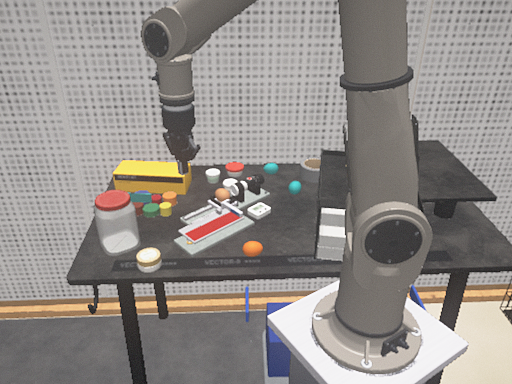

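The egg and carriage moved 80.2 mm and the lane is back at its raised outline. Nothing else has changed, and the arm stands clear. Handing in.

```bash
python3 -c "
from station import workorder,status
print(status.get_obs()['t'],workorder.hand_in())"
```

```text
the job is handed in; nothing more can be done
10.7 None
```

The carriage is home by the torch with the catch up behind its arm, and I handed the job in at 10.7 s of the 35 s allowed.

I pressed the red tread down about 14.5 mm with the shut fingertips, which took about 6.5 N. Holding it there, I pushed the blue face until the carriage stopped. At that point the push force rose to about 12 N and the motion stalled where I had predicted. I then eased off the face, lifted straight up and moved clear.

**Last checks**
- **Carriage:** in the top camera the egg had moved 80.2 mm against the expected 80, and it is still in its cup.
- **Catch:** the lane outline is back exactly where it was at the start, so the catch has sprung up. I did not measure its height directly.
- **Other things:** comparing the first and last top views, only the carriage and the robot arm had moved. The robot is touching nothing.

No check failed. One early lane measurement from the scene camera was unusable, because its colour mask was poor, so I relied on the top and wrist views, which agreed.

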